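# Stir the settled beads in the finishing pot

### The job

Get the finishing pot ready for loading: swing its dust cover round on its pin as far as it goes, take the stirring rod from its leaning rest, and stir the beads with it at least two full turns anticlockwise as seen from above, the tip well down among the beads just off the floor and running round the middle of the ring-shaped channel, so that every bead is shifted from its place. Then lay the rod back in its rest as it was, leaving the cover open, all beads in the pot and the can, bottle and weight beside it undisturbed.

Things in the scene. Friction and masses are not known exactly. Their poses are not given: they have to be found in the camera images.
- pot: Open round aluminium pot, fixed. Origin: centre of its underside; x points to the cover's hinge post, z up. Inside radius 46 mm, outside 51 (foot flange 62 radius, 5 high), rim 58 mm high, inner floor 6 mm above the worktop. A cone in its middle (12 mm radius at the floor, 41 mm high) leaves a ring channel 34 mm wide, middle line at 29 mm radius, where the beads lie.
- cover (a joint): Angle (rad) of the round grey dust cover (52 mm radius, 5 thick, underside 60 mm above the worktop) about its upright pin, 60 mm from the pot's centre on the pot's +x side. 0 = centred over the pot, grows anticlockwise seen from above, 2.0 = stop, pot clear; starts at 0 to 0.35. About 1 N at the knob moves it; it stays where left.
- cover_knob (a point): Round black knob, 16 mm diameter, 26 mm tall, upright on the middle of the dust cover, 60 mm from the pin; this point is its middle, 78 mm above the worktop (the cover's top is at 65 mm, the knob's top at 91 mm). The knob is fixed to the cover and turns with it.
- cover_hinge (a point): Point on the axis of the cover's pin, 78 mm above the worktop; hub 11 mm radius, pin's top at 71 mm.
- rod: Loose straight stirring rod, 165 mm long, about 60 g: steel shaft of 10 mm diameter with a ball end, black round handle of 16 mm diameter from 98 to 165 mm from the tip. Origin: the tip; z runs along the rod from the tip to the handle. It starts lying in the V trough of the rest, handle up. Centre of mass about 72 mm from the tip.
- rod_tip (a point): The ball-ended tip of the rod.
- rod_grip (a point): Point on the rod's axis in the handle, 135 mm from the tip.
- rest: Leaning rod rest, fixed: base plate 110 x 60 x 8 mm, an inclined aluminium V trough (90 deg V, flanks 26 mm wide, 90 mm long, open to above and the rest's +x side) with a foot plate at its lower end. Origin: on the worktop, near its middle; z up. It holds the rod 30 deg from vertical in the rest's xz plane, handle leaning to -x (towards the robot).
- rest_foot (a point): Where the rod's tip stands when it lies in the rest, on the foot plate: 40 mm along +x from the rest's origin and 18 mm above the worktop.
- rest_grip (a point): Where the handle point 135 mm from the rod's tip lies when the rod lies in the rest; the line from rest_foot to here is the trough's direction. The trough ends 90 mm from the foot.
- can: Bystander: upright aluminium can with lid, 58 mm diameter, 110 mm high, loose; stands close to the pot. Origin: centre of its underside.
- bottle: Bystander: amber dropper bottle, 31 mm diameter, 94 mm high, loose; stands close to the rest. Origin: centre of its underside.
- weight: Bystander: brass weight with knob, 31 mm diameter, 51 mm high, loose; stands on the robot's side of the pot. Origin: centre of its underside.
- bead1: One of six equal chunky white ceramic barrel beads, 20 mm diameter, 18 mm high, 15 g, loose, lying in one layer on the pot's floor under the cover; they start side by side in the ring channel with one gap of about 36 mm. Origin: its centre.
- bead2: One of six equal chunky white ceramic barrel beads, 20 mm diameter, 18 mm high, 15 g, loose, lying in one layer on the pot's floor under the cover; they start side by side in the ring channel with one gap of about 36 mm. Origin: its centre.
- bead3: One of six equal chunky white ceramic barrel beads, 20 mm diameter, 18 mm high, 15 g, loose, lying in one layer on the pot's floor under the cover; they start side by side in the ring channel with one gap of about 36 mm. Origin: its centre.
- bead4: One of six equal chunky white ceramic barrel beads, 20 mm diameter, 18 mm high, 15 g, loose, lying in one layer on the pot's floor under the cover; they start side by side in the ring channel with one gap of about 36 mm. Origin: its centre.
- bead5: One of six equal chunky white ceramic barrel beads, 20 mm diameter, 18 mm high, 15 g, loose, lying in one layer on the pot's floor under the cover; they start side by side in the ring channel with one gap of about 36 mm. Origin: its centre.
- bead6: One of six equal chunky white ceramic barrel beads, 20 mm diameter, 18 mm high, 15 g, loose, lying in one layer on the pot's floor under the cover; they start side by side in the ring channel with one gap of about 36 mm. Origin: its centre.
There are look-alikes about, which are no part of the job. Leave any yellow look-alike of the pot alone.

How it is judged (in metres and radians):
On the way, in this order (a step that is already met when the one before it is completed fails the run):
1. the cover is swung round to its stop (over 1.85 rad) (value of joint cover above 1.85 rad), for 0.1 s.
2. stirring, the rod's tip down among the beads passes the +x+y quarter of the pot (x of rod_tip in the frame of pot above 0.004 m and y of rod_tip in the frame of pot above 0.004 m and z of rod_tip in the frame of pot below 0.021 m and horizontal distance between rod_tip and pot below 0.046 m and value of joint cover above 1.85 rad).
3. stirring, the rod's tip down among the beads passes the -x+y quarter of the pot (x of rod_tip in the frame of pot below -0.004 m and y of rod_tip in the frame of pot above 0.004 m and z of rod_tip in the frame of pot below 0.021 m and horizontal distance between rod_tip and pot below 0.046 m and value of joint cover above 1.85 rad).
4. stirring, the rod's tip down among the beads passes the -x-y quarter of the pot (x of rod_tip in the frame of pot below -0.004 m and y of rod_tip in the frame of pot below -0.004 m and z of rod_tip in the frame of pot below 0.021 m and horizontal distance between rod_tip and pot below 0.046 m and value of joint cover above 1.85 rad).
5. stirring, the rod's tip down among the beads passes the +x-y quarter of the pot (x of rod_tip in the frame of pot above 0.004 m and y of rod_tip in the frame of pot below -0.004 m and z of rod_tip in the frame of pot below 0.021 m and horizontal distance between rod_tip and pot below 0.046 m and value of joint cover above 1.85 rad).
6. the tip has come round once more, and every bead is more than 10 mm from where it lay at the start (((x of rod_tip in the frame of pot above 0.004 m and y of rod_tip in the frame of pot above 0.004 m and z of rod_tip in the frame of pot below 0.021 m and horizontal distance between rod_tip and pot below 0.046 m) or (x of rod_tip in the frame of pot below -0.004 m and y of rod_tip in the frame of pot above 0.004 m and z of rod_tip in the frame of pot below 0.021 m and horizontal distance between rod_tip and pot below 0.046 m)) and value of joint cover above 1.85 rad and distance of each of bead1, bead2, bead3, bead4, bead5, bead6 from where it was at the start of the episode above 0.01 m).
At the end, for the whole second after the job is handed in: Cover open past 1.85 rad; rod lying still in the rest with its tip within 15 mm of rest_foot and its handle point within 15 mm of rest_grip; all six beads inside the pot (value of joint cover above 1.85 rad and distance between rod_tip and rest_foot below 0.015 m and distance between rod_grip and rest_grip below 0.015 m and linear speed of rod below 0.02 m/s and horizontal distance between each of bead1, bead2, bead3, bead4, bead5, bead6 and pot below 0.046 m and z of each of bead1, bead2, bead3, bead4, bead5, bead6 in the frame of pot below 0.055 m); the robot touches nothing.
It fails at once if the can is moved more than 10 mm or tipped (distance of can from where it was at the start of the episode above 0.01 m or angle between can's own z axis and vertical above 0.3 rad).
It fails at once if the bottle is moved more than 10 mm or tipped (distance of bottle from where it was at the start of the episode above 0.01 m or angle between bottle's own z axis and vertical above 0.3 rad).
It fails at once if the weight is moved more than 10 mm or tipped (distance of weight from where it was at the start of the episode above 0.01 m or angle between weight's own z axis and vertical above 0.3 rad).
It fails at once if a bead leaves the pot (not (horizontal distance between bead1 and pot below 0.046 m) or not (z of bead1 in the frame of pot below 0.055 m) or not (horizontal distance between bead2 and pot below 0.046 m) or not (z of bead2 in the frame of pot below 0.055 m) or not (horizontal distance between bead3 and pot below 0.046 m) or not (z of bead3 in the frame of pot below 0.055 m) or not (horizontal distance between bead4 and pot below 0.046 m) or not (z of bead4 in the frame of pot below 0.055 m) or not (horizontal distance between bead5 and pot below 0.046 m) or not (z of bead5 in the frame of pot below 0.055 m) or not (horizontal distance between bead6 and pot below 0.046 m) or not (z of bead6 in the frame of pot below 0.055 m)).
It also fails if it takes over 66 s, if anything falls off the work surface, if the arm or the gripper's body presses on something with over 40 N, if the wrist force passes 120 N, or if a joint passes its speed limit or range.

### The arm

A 6-joint arm with a two-finger parallel gripper is mounted at the origin on a cart in front of the work surface, level with it; the furniture and walls round the work are solid. World frame = base frame: x ahead of the robot, y to its left, z up, the work surface at z = 0. Lengths are in m, angles in degrees, forces in N, time in s.
With the tool pointing down it reaches from about 0.35 to 0.725 m from the base axis. Payload 6 kg.
Tool frame: the origin (TCP) lies at the very end of the fingers, on their centre line; the grasp point (between the pads) lies 19 mm behind it (grasp_offset is the distance from the TCP to the grasp point, in m); z points along the fingers, y is the direction in which the jaws open and shut (so a half turn about z gives the same grasp; the last joint's range is limited). The gripper opens to 85 mm and grips with 20 to 120 N. Pads are 22 mm wide; open, the fingers measure 114 mm over their backs; the gripper's body (76 mm by 85 mm) begins 54 mm behind the grasp point. The pads swing forward as they close: fully open they stand 13 mm farther back than shut.
Start: joints at [-44.421, 2.303, 4.859, 0, -92.561, -19.12], TCP at [0.267, -0.537, 0.231] pointing down, gripper open.
Joint ranges: [-146.85, 146.85], [-73.84, 115.35], [-62.03, 85.46], [-188.31, 113.3], [-161.28, -10.13], [-171.36, 171.36]. Speed limits (degrees/s): [147.25, 147.25, 172.46, 180, 180, 180].

### API

Orientations are given as a 3x3 rotation matrix whose columns are the frame's x, y, z axes.
In Python, from bench import movep, move_linear, set_joints, grip, wait, inverse_kinematics, get_state, capture, Unreachable, job_done, boxes_of, grasp_offset gives the robot as it stands. Calls block until the motion is done:
- movep(position, orientation): joint-space move of the TCP to a pose.
- move_linear(position, rotation=None, velocity=0.15, contact_N=None): straight line of the TCP; rotation=None keeps the orientation; velocity is the mean speed in m/s. With contact_N (N) it stops when the force on the tool has changed by that much, and returns True; else False.
- set_joints(angles): joint-space move.
- grip(opening, grasp_force=None): finger opening in m; grasp_force is the grip in N (None keeps the last); returns when the fingers have stopped.
- wait(seconds).
- inverse_kinematics(position, orientation): joint angles nearest the present ones, or None.
- get_state(): the state.
- capture(name): name is "side" or "top"; returns a dict with "frame" (480x640x3 uint8, blue, green, red), "fx", "fy", "cx", "cy" (pixels), "origin" and "attitude" of the camera in the world. Camera axes: x right, y up, looking along -z (the intrinsics and any distortion apply to the point x, -y, -z); pixel columns grow to the right and rows downward; lengths in m; the calibration is good to about 2 mm. A picture is of the moment at which its call begins. There is no depth.
A pose or a line that the arm cannot do raises Unreachable and nothing moves.
- job_done(): hands the job in, once; it reports no verdict.
Trained networks look in a picture, given as the dict that the camera call returned (one of the last four; its "shot" number tells which), for a name from the list of things; names that differ only in an ending like _2 or _b are one class to them, and where a whole thing is asked for, a point or a joint stands for the part that bears it (a point fixed in the world has none). Each returns a list of dicts, best first, with "conf" (0 to 1); they miss things now and then, are a little off and sometimes report something else, mostly with a low value. They report only what shows in the picture. A call takes as long as a camera call. They do not tell look-alikes from the thing itself.
- boxes_of(thing, picture): "centre" ([row, column] as shares, 0 to 1, of the picture: columns of its width, rows of its height, amid what is visible of it).
The state is a dict: "t": time; "joint_pos": joint angles; "qd": joint speeds; "effort": joint torques, N m; "tcp_pos": TCP position; "tool_rot": TCP orientation; "contact_force": force on the tool from outside, world axes, zero at the start; "torque": the same for the moment, N m; "width": finger opening in m.
Only numpy, scipy, OpenCV 4.12 (cv2) and the standard library are available. Lean on these libraries where they do the work, as an engineer would, in place of code of your own. Each camera call takes 0.05 s, during which the arm holds its last target. There are 200 camera calls.

## Working session

There is one attempt and no reset: what is moved stays moved. The work goes in short steps, each a Python script; the robot and the scene stay as the last script left them, time stands still between calls to the robot, and variables do not carry over. Pictures are saved under pics/ and viewed, about 8 in all and at most 12, crops included, and the job is handed in when it is done.

```bash
mkdir -p pics; ls
python3 - <<'E'
from bench import *
import cv2, numpy as np
print(get_state()['t'], grasp_offset)
for n in ['top','side']:
    p=capture(n); cv2.imwrite(f'pics/{n}0.png',p['frame'])
    print(n,{k:np.round(p[k],4).tolist() for k in p if k not in('frame',)})
    for t in ['pot','cover','cover_knob','cover_hinge','rod','rod_tip','rod_grip','rest','can','bottle','weight']:
        print(t,[(round(b['centre'][1]*640),round(b['centre'][0]*480),round(b['conf'],2)) for b in boxes_of(t,p)][:4])
E
```

```text
pics
0.0 0.0187
top {'fx': 455.4844, 'fy': 455.4844, 'cx': 316.7138, 'cy': 246.3086, 'origin': [0.3761, 0.0322, 1.0048], 'attitude': [[0.0286, 0.9836, -0.1781], [-0.9994, 0.0317, 0.0146], [0.02, 0.1776, 0.9839]], 'shot': 1}
pot [(407, 245, 0.8), (254, 258, 0.7)]
cover [(308, 179, 0.95), (415, 242, 0.88), (207, 177, 0.65)]
cover_knob [(202, 175, 0.92), (418, 239, 0.74), (312, 179, 0.66)]
cover_hinge [(308, 180, 0.98), (205, 176, 0.82), (413, 238, 0.81)]
rod [(252, 270, 0.74)]
rod_tip [(252, 266, 0.54)]
rod_grip []
rest [(260, 260, 0.55)]
can [(352, 254, 0.73)]
bottle [(220, 271, 0.73)]
weight [(421, 290, 0.59)]
side {'fx': 584.5245, 'fy': 584.5245, 'cx': 324.5034, 'cy': 250.7872, 'origin': [0.5306, 0.8605, 0.7753], 'attitude': [[-0.9995, 0.0144, -0.0273], [-0.0302, -0.6319, 0.7745], [-0.0061, 0.7749, 0.632]], 'shot': 2}
pot [(257, 279, 0.88), (321, 208, 0.65), (236, 378, 0.6)]
cover [(235, 363, 0.88), (324, 199, 0.64), (254, 267, 0.64)]
cover_knob [(323, 199, 0.92), (252, 265, 0.9), (236, 365, 0.9)]
cover_hinge [(233, 366, 0.86), (254, 267, 0.72), (324, 199, 0.66)]
rod [(361, 289, 0.64)]
rod_tip [(359, 288, 0.93)]
rod_grip [(362, 290, 0.96)]
rest [(346, 319, 0.95)]
can [(338, 237, 0.89), (322, 200, 0.3)]
bottle [(364, 367, 0.55)]
weight [(369, 210, 0.8), (347, 321, 0.69)]
```

Run:
```python
import cv2
a=cv2.imread('pics/top0.png')[140:340,150:480]; cv2.imwrite('pics/top0c.png',cv2.resize(a,None,fx=2.4,fy=2.4,interpolation=cv2.INTER_CUBIC))
a=cv2.imread('pics/side0.png')[150:450,190:440]; cv2.imwrite('pics/side0c.png',cv2.resize(a,None,fx=2,fy=2,interpolation=cv2.INTER_CUBIC))
```

```text
(no output)
```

View pics/top0c.png

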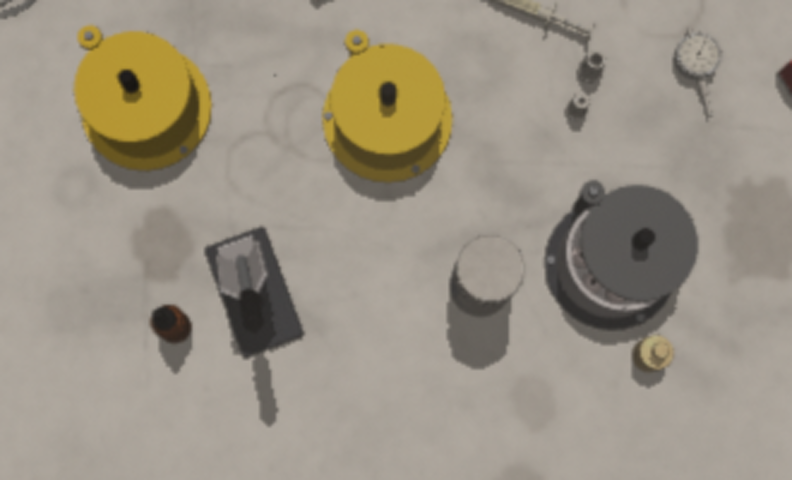

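View pics/side0c.png

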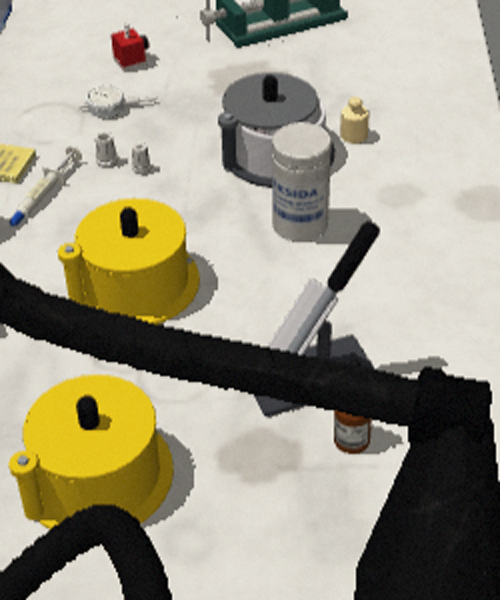

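Top crop: the grey pot is at right (hinge pin ≈(593,188), cover centre ≈(638,242)). The can sits left of it, the weight is below, and the rest with rod and bottle are further left. The side view shows the same, but the arm partly hides the rest.

```bash
cat > h.py <<'E'
from bench import *
import cv2, numpy as np
from scipy.spatial.transform import Rotation as R
from scipy.optimize import least_squares
def ray(p,u,v):
    d=np.array([(u-p['cx'])/p['fx'],-(v-p['cy'])/p['fy'],-1.])
    d=np.array(p['attitude'])@d; return np.array(p['origin']),d/np.linalg.norm(d)
def onz(p,u,v,z):
    o,d=ray(p,u,v); return o+d*(z-o[2])/d[2]
def tri(*obs):
    A=0;b=0
    for p,u,v in obs:
        o,d=ray(p,u,v);M=np.eye(3)-np.outer(d,d);A=A+M;b=b+M@o
    return np.linalg.solve(A,b)
def proj(p,X):
    c=(np.asarray(X)-p['origin'])@np.array(p['attitude'])
    return np.stack([p['cx']-p['fx']*c[...,0]/c[...,2],p['cy']+p['fy']*c[...,1]/c[...,2]],-1)
def down(yaw): # tool z down, jaw axis y at heading yaw
    y=np.array([np.cos(yaw),np.sin(yaw),0]);z=np.array([0,0,-1.]);return np.stack([np.cross(y,z),y,z],1)
E
python3 - <<'E'
from h import *
T=capture('top');S=capture('side')
np.set_printoptions(precision=4,suppress=True)
tc=lambda x,y:(150+x/2.4,140+y/2.4); sc=lambda x,y:(190+x/2,150+y/2)
print('hinge top z.071',onz(T,*tc(593,188),.071),'tri',tri((T,*tc(593,188)),(S,*sc(228,117))))
print('cover centre',onz(T,*tc(638.5,242),.065))
print('knob',onz(T,418,239.5,.078),tri((T,418,239.5),(S,324,198.5)))
for c in [(205,247),(264,228),(303,334),(246,357)]: print('rest corner',onz(T,*tc(*c),.008))
print('can',onz(T,*tc(491,268),.11),'weight',onz(T,*tc(656,352),.045),'bottle',onz(T,*tc(165,319),.09))
print('rodgrip',tri((T,252,264),(S,362,290)))
E
```

```text
hinge top z.071 [ 0.6107 -0.1499  0.071 ] tri [ 0.6104 -0.1507  0.0651]
cover centre [ 0.5647 -0.191   0.065 ]
knob [ 0.5651 -0.1921  0.078 ] [ 0.5684 -0.1964  0.0597]
rest corner [0.5583 0.1979 0.008 ]
rest corner [0.578  0.1445 0.008 ]
rest corner [0.4805 0.1039 0.008 ]
rest corner [0.458  0.1547 0.008 ]
can [ 0.5296 -0.057   0.11  ] weight [ 0.4703 -0.2103  0.045 ] bottle [0.481 0.214 0.09 ]
rodgrip [0.4961 0.1461 0.1098]
```

Run:
```python
from h import *
H=np.array([.6105,-.150]);r=.0605
def pose(f): return np.array([H[0]+r*np.cos(f),H[1]+r*np.sin(f),.071]),down(f+np.pi/2+off)
f0=np.arctan2(-.0415,-.0455)
for off in (0,np.pi):
    q=[inverse_kinematics(*pose(f0+a)) for a in (0,1,2.1)]
    print([None if x is None else np.round(x[5]) for x in q])
    if all(x is not None for x in q): 
        if max(abs(x[5]) for x in q)<165: break
grip(.030)
p,o=pose(f0); movep(p+[0,0,.08],o)
print(move_linear(p,o,.12,contact_N=8), get_state()['tcp_pos'],get_state()['t'])
hit=False
for f in np.arange(.2,2.25,.2):
    p,o=pose(f0+f); hit=move_linear(p,o,.12,contact_N=8); print(round(f,2),hit,np.round(get_state()['contact_force'],1))
    if hit: break
s=get_state();print(s['tcp_pos'],s['t'],np.degrees(np.arctan2(s['tcp_pos'][1]-H[1],s['tcp_pos'][0]-H[0])))
```

```text
[np.float64(132.0), np.float64(-169.0), np.float64(-110.0)]
[np.float64(-48.0), np.float64(11.0), np.float64(70.0)]
False [ 0.56629557 -0.19105357  0.07199444] 4.3917
0.2 False [-0.2  0.3  0.5]
0.4 False [ 0.6 -0.   0.6]
0.6 False [1.3 0.  0.1]
0.8 False [ 0.2 -0.3 -0.4]
1.0 False [ 0.8 -1.2 -0.2]
1.2 False [ 0.5 -0.1 -0.1]
1.4 False [0.1 0.5 0.8]
1.6 False [-0.1  0.5  0. ]
1.8 False [ 0.1 -0.2  0.5]
2.0 True [-1.4 -3.5  2.9]
[ 0.66225561 -0.17925584  0.07058662] 7.7667 -29.478128202937526
```

Run:
```python
from h import *
H=np.array([.6105,-.150]);s=get_state()
p=np.array(s['tcp_pos']);f=np.arctan2(p[1]-H[1],p[0]-H[0])
t=np.array([np.sin(f),-np.cos(f),0])
move_linear(p+t*.006,velocity=.1); move_linear(p+t*.006+[0,0,.08])
movep([.38,-.33,.3],down(np.radians(0)))
print(get_state()['t'])
a=[]
for n in ['top','side']:
    c=capture(n); cv2.imwrite(f'pics/{n}1.png',c['frame']);
    print(n,[(t,[(round(b['centre'][1]*640,1),round(b['centre'][0]*480,1),round(b['conf'],2)) for b in boxes_of(t,c)][:6]) for t in ['bead1','rod_tip','rod_grip','rod','rest','cover_knob']])
a=cv2.imread('pics/top1.png')
cv2.imwrite('pics/p1.png',cv2.resize(a[170:310,350:460],None,fx=5,fy=5,interpolation=cv2.INTER_CUBIC)[:600])
b=cv2.imread('pics/side1.png')
A=cv2.resize(a[220:300,210:290],(400,400),interpolation=cv2.INTER_CUBIC)
B=cv2.resize(b[240:400,290:420],None,fx=3,fy=3,interpolation=cv2.INTER_CUBIC)
W=np.zeros((480,800,3),np.uint8);W[:400,:400]=A;W[:480,405:795]=B
cv2.imwrite('pics/r1.png',W)
```

```text
11.9667
top [('bead1', [(395.3, 256.9, 0.56), (407.2, 263.1, 0.52), (415.1, 256.7, 0.51), (407.8, 229.2, 0.47), (392.2, 250.8, 0.41), (407.6, 236.0, 0.41)]), ('rod_tip', [(253.1, 265.5, 0.72)]), ('rod_grip', [(250.6, 269.3, 0.74)]), ('rod', [(251.5, 268.0, 0.74), (422.5, 290.7, 0.29)]), ('rest', [(260.5, 258.8, 0.75), (415.0, 201.6, 0.34)]), ('cover_knob', [(412.7, 201.0, 0.77), (204.5, 176.1, 0.65), (312.0, 180.8, 0.62)])]
side [('bead1', []), ('rod_tip', [(360.6, 285.7, 0.75)]), ('rod_grip', [(362.8, 287.5, 0.92)]), ('rod', [(359.5, 289.6, 0.79)]), ('rest', [(343.1, 322.3, 0.78)]), ('cover_knob', [(235.6, 365.4, 0.68), (284.2, 202.5, 0.63), (252.3, 265.0, 0.59)])]
```

View pics/p1.png

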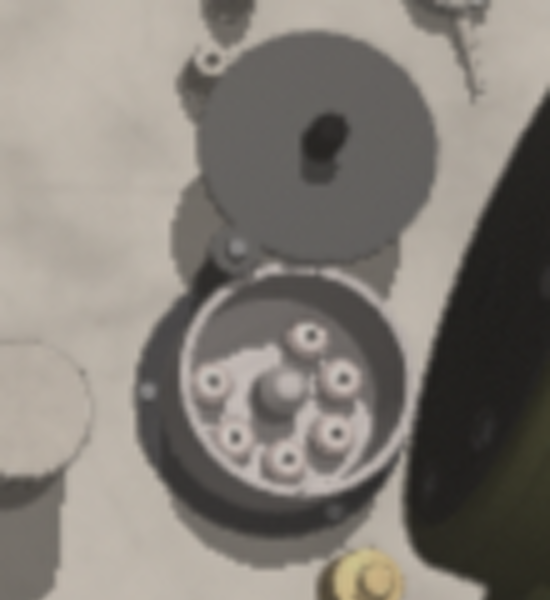

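View pics/r1.png

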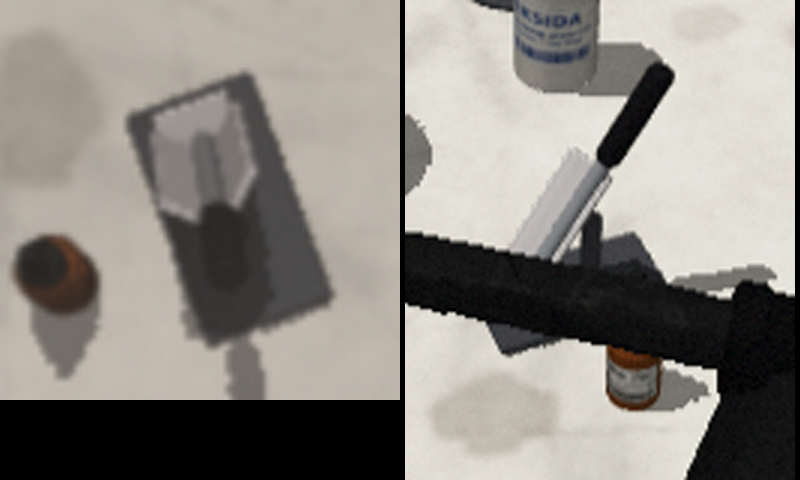

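Cover at stop, knob ≈(322,138). Pot rim centre ≈(294,381), and the six beads are visible with the gap towards the hinge (up-left). Rod lies in the trough: handle (222,205)–(227,290) in top, (605,165)–(665,67) in side.

Run:
```python
from h import *
np.set_printoptions(precision=4,suppress=True)
T=capture('top');S=capture('side')
tp=lambda x,y:(350+(x+.5)/5-.5,170+(y+.5)/5-.5)
tr=lambda x,y:(210+(x+.5)/5-.5,220+(y+.5)/5-.5)
sr=lambda x,y:(290+(x-404.5)/3-.5,240+(y+.5)/3-.5)
h=onz(T,*tp(237,248),.071);c=onz(T,*tp(294.5,382),.058);k=onz(T,*tp(318,146),.065)
print('hinge',h,'rim',c,'cone',onz(T,*tp(290,384),.041),'cover c',k,'d',np.linalg.norm((h-c)[:2]),np.linalg.norm((h-k)[:2]))
d=h-c;yaw=np.arctan2(d[1],d[0]);print('pot yaw',np.degrees(yaw))
e=h-k;print('cover',((np.arctan2(e[1],e[0])-yaw)%(2*np.pi)))
Rz=R.from_euler('z',-yaw).as_matrix()
for b in [(307,337),(343,380),(333,433),(286,459),(235,437),(211,382)]:
    q=Rz@(onz(T,*tp(*b),.024)-c);print('bead r %.1f ang %.0f'%(1e3*np.hypot(q[0],q[1]),np.degrees(np.arctan2(q[1],q[0]))))
co=[onz(T,*tr(*x),.008) for x in [(127,117),(249,72),(332,298),(208,346)]];co=np.array(co)
print(co,co.mean(0)); 
e=[co[0]-co[3],co[1]-co[2],(co[0]-co[1])@np.array([[0,1,0],[-1,0,0],[0,0,1]]).T]
print('yaws',[np.degrees(np.arctan2(v[1],v[0])) for v in e],[np.linalg.norm(v) for v in e])
Y=np.arctan2(*(co[0]-co[3]+co[1]-co[2])[[1,0]])
obs=[(T,tr(227,288),.165),(T,tr(216,207),.098),(S,sr(666,67),.165),(S,sr(605,165),.098)]
def rod(v,s):
    x,y,w=v;r=.04-.5*s;return np.array([x+r*np.cos(w),y+r*np.sin(w),.018+.866*s])
f=lambda v:np.concatenate([proj(p,rod(v,s))-u for p,u,s in obs]+[[100*(v[2]-Y)]])
o=least_squares(f,[.52,.15,Y]);print(o.x,np.degrees(o.x[2]),o.fun);print('grip',rod(o.x,.135))
o2=least_squares(lambda v:f([*v,Y]),[.52,.15]);print('plate yaw only',o2.x,np.degrees(Y),o2.fun)
```

```text
hinge [ 0.6088 -0.1497  0.071 ] rim [ 0.5544 -0.1765  0.058 ] cone [ 0.5567 -0.1783  0.041 ] cover c [ 0.6565 -0.1859  0.065 ] d 0.06064673784120992 0.059851682187430005
pot yaw 26.274411997160637
cover 2.0338026742617936
bead r 29.8 ang -52
bead r 30.0 ang -101
bead r 28.9 ang -149
bead r 28.1 ang 161
bead r 26.7 ang 109
bead r 29.8 ang 54
[[0.5581 0.1989 0.008 ]
 [0.5803 0.1459 0.008 ]
 [0.4804 0.1045 0.008 ]
 [0.4578 0.1575 0.008 ]] [0.5191 0.1517 0.008 ]
yaws [np.float64(22.383432797019434), np.float64(22.532441771502636), np.float64(22.693136044947718)] [np.float64(0.10852983406698162), np.float64(0.10810101122073679), np.float64(0.057390586268480336)]
[0.5105 0.1502 0.3916] 22.43765276482309 [-0.7125 -2.321  -0.7691  1.6056  0.1929 -0.2115  0.5091 -1.7213 -0.0351]
grip [0.4851 0.1397 0.1349]
plate yaw only [0.5105 0.1502] 22.457789801827296 [-0.7096 -2.3221 -0.772   1.6067  0.1915 -0.2136  0.5106 -1.719   0.    ]
```

```bash
cat >> h.py <<'E'
O=np.array([.5105,.1502]);W=np.radians(22.45);u=np.array([np.cos(W),np.sin(W),0]);Z=np.array([0,0,1.])
ax=-.5*u+.866*Z; nrm=.866*u+.5*Z
SG=.132
foot=np.array([*O,.018])+.04*u
def tiltR(a,sg=1):
    z=np.sin(a)*u-np.cos(a)*Z; y=sg*np.cross(Z,u); return np.stack([np.cross(y,z),y,z],1)
GP=foot+ax*(SG-grasp_offset)
E
python3 - <<'E'
from h import *
for sg in(1,-1):
    Q=[inverse_kinematics(p,o) for p,o in [(GP-(-ax)*.07,tiltR(np.pi/6,sg)),(GP,tiltR(np.pi/6,sg)),(np.array([.555,-.177,.13]),tiltR(0,sg)),(np.array([.52,-.15,.3]),tiltR(0,sg))]]
    print(sg,[None if q is None else np.round(q).tolist() for q in Q])
print(GP,get_state()['t'])
E
```

```text
1 [[50.0, -50.0, -48.0, 15.0, -65.0, -121.0], [47.0, -42.0, -51.0, 15.0, -54.0, -120.0], [2.0, 0.0, -8.0, 0.0, -82.0, -70.0], [5.0, -6.0, 4.0, 0.0, -100.0, -73.0]]
-1 [[50.0, -50.0, -48.0, 15.0, -65.0, 59.0], [47.0, -42.0, -51.0, 15.0, -54.0, 60.0], [2.0, 0.0, -8.0, 0.0, -82.0, 110.0], [5.0, -6.0, 4.0, 0.0, -100.0, 107.0]]
[0.49511185 0.14384175 0.1161178 ] 12.7667
```

Run:
```python
from h import *
np.set_printoptions(precision=4,suppress=True)
o=tiltR(np.pi/6)
grip(.045)
movep(GP+ax*.07,o)
print('hit',move_linear(GP,o,.12,contact_N=8),get_state()['tcp_pos'],GP)
a=get_state()['contact_force']
grip(0,60); s=get_state();print('width',s['width'],'dF',np.array(s['contact_force'])-a,s['t'])
P=GP+ax*.004
move_linear(P,o,.05);P=P+nrm*.04;move_linear(P,o,.12)
move_linear(P+.12*Z,o,.2)
movep([.545,-.16,.27],tiltR(0))
s=get_state();print(s['tcp_pos'],s['width'],s['t'])
T=capture('top');S=capture('side');cv2.imwrite('pics/top2.png',T['frame']);cv2.imwrite('pics/side2.png',S['frame'])
for n,p in (('T',T),('S',S)):
  q=proj(p,np.array(s['tcp_pos'])-.113*Z);print(n,'tip expected',q,'tcp',proj(p,s['tcp_pos']),[(round(b['centre'][1]*640,1),round(b['centre'][0]*480,1),round(b['conf'],2)) for b in boxes_of('rod_tip',p)][:2])
A=T['frame'][170:310,340:460];B=S['frame'][60:250,250:410]
W=np.zeros((560,800,3),np.uint8)
A=cv2.resize(A,None,fx=3,fy=3,interpolation=cv2.INTER_CUBIC);B=cv2.resize(B,None,fx=2.7,fy=2.7,interpolation=cv2.INTER_CUBIC)
W[:A.shape[0],:A.shape[1]]=A;W[:B.shape[0],365:365+B.shape[1]]=B;cv2.imwrite('pics/g2.png',W)
```

```text
hit False [0.4954 0.1436 0.1169] [0.4951 0.1438 0.1161]
width 0.014955538469871292 dF [-2.4519 -1.5048  2.6634] 15.925
[ 0.545  -0.1593  0.2697] 0.014424314475561124 18.6083
T tip expected [410.8443 241.3474] tcp [426.0478 228.5277] [(415.2, 241.7, 0.54), (366.9, 255.2, 0.28)]
S tip expected [334.5011 169.0081] tcp [334.7839 117.6241] [(331.8, 141.0, 0.75)]
```

View pics/g2.png

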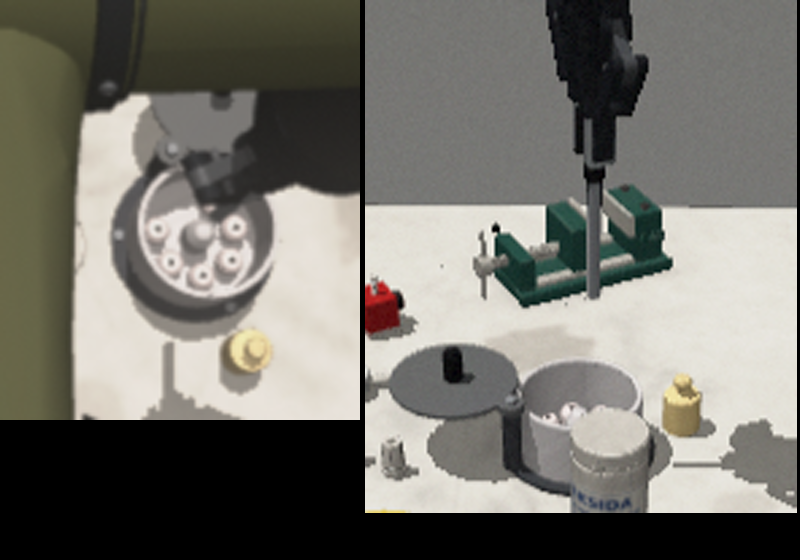

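The side view shows the rod vertical in the gripper, tip at ≈(593,298) of the crop, within about 1 px of where I predicted. Next I enter the gap, feel for the floor, and stir.

```bash
cat > stir.py <<'E'
from h import *
import sys
np.set_printoptions(precision=3,suppress=True)
C=np.array([.5552,-.1770]);yaw=np.radians(26.3);o=tiltR(0)
def at(a,z): return np.array([C[0]+.029*np.cos(yaw+a),C[1]+.029*np.sin(yaw+a),z])
def run(a0,a1,z,v=.08,lim=12):
    mx=0
    for a in np.arange(a0+20,a1+1,20):
        hit=move_linear(at(np.radians(a),z),o,v,contact_N=lim)
        s=get_state();F=np.array(s['contact_force']);mx=max(mx,np.linalg.norm(F-F0))
        if hit: print('HIT at',a,F-F0,s['tcp_pos'],at(np.radians(a),z));return a
    print('done',a,'max dF',mx,'t',s['t'],s['tcp_pos']-at(np.radians(a),z));return a
F0=np.array(get_state()['contact_force'])
E
python3 - <<'E'
from stir import *
grip(0,100)
movep(at(0,.2),o)
move_linear(at(0,.135),o,.12)
hit=move_linear(at(0,.115),o,.04,contact_N=4)
s=get_state();print('floor',hit,s['tcp_pos'],np.array(s['contact_force'])-F0,s['t'])
z=s['tcp_pos'][2]+.004
move_linear(at(0,z),o,.05); open('z','w').write(str(z))
run(0,60,z)
E
```

```text
floor True [ 0.582 -0.164  0.121] [-0.297 -0.067  4.845] 20.55
done 60 max dF 5.205514600803133 t 21.625 [ 0.001 -0.001  0.001]
```

Run:
```python
from stir import *
z=float(open('z').read())
a=run(60,420,z,.1)
s=get_state()
T=capture('top');S=capture('side')
cv2.imwrite('pics/top3.png',T['frame']);cv2.imwrite('pics/side3.png',S['frame'])
W=np.zeros((560,800,3),np.uint8)
A=cv2.resize(T['frame'][190:310,350:460],(400,436),interpolation=cv2.INTER_CUBIC);B=cv2.resize(S['frame'][110:250,260:390],None,fx=3,fy=3,interpolation=cv2.INTER_CUBIC)
W[:436,:400]=A;W[:B.shape[0],405:405+B.shape[1]]=B;cv2.imwrite('pics/g3.png',W)
print(a,get_state()['t'],get_state()['width'])
```

```text
done 420 max dF 14.811066210096486 t 26.125 [ 0. -0.  0.]
420 26.225 0.01375682877134664
```

View pics/g3.png

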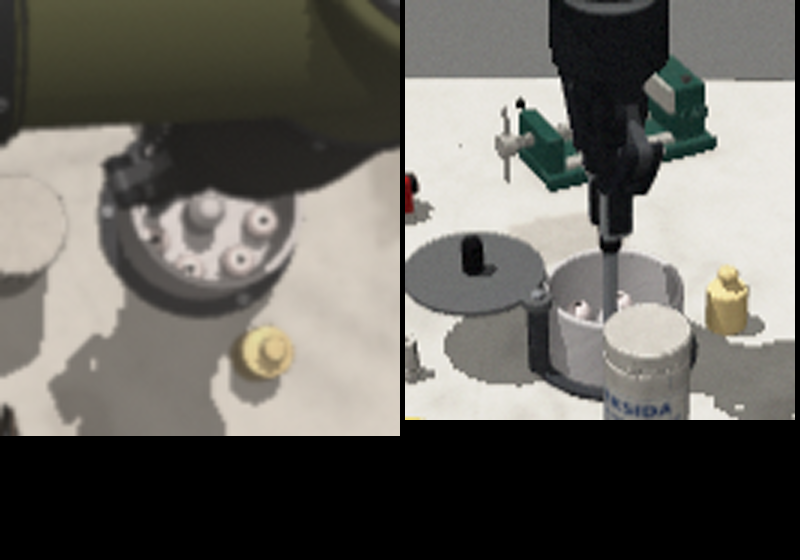

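The side view shows the rod upright in the pot, with beads around it and the can, weight and cover in place. I carry on stirring.

Run:
```python
from stir import *
z=float(open('z').read())
a=run(420,960,z,.1,15)
move_linear(at(np.radians(a-8),z),o,.05)
move_linear(at(np.radians(a-8),.27),o,.15)
movep([.545,-.16,.27],o)
s=get_state()
T=capture('top');S=capture('side')
print(get_state()['t'],s['width'],'tip exp',proj(S,np.array(s['tcp_pos'])-.113*Z),proj(T,np.array(s['tcp_pos'])-.113*Z))
cv2.imwrite('pics/top4.png',T['frame']);cv2.imwrite('pics/side4.png',S['frame'])
W=np.zeros((560,800,3),np.uint8)
A=T['frame'][170:310,340:460];B=S['frame'][60:250,250:410]
A=cv2.resize(A,None,fx=3,fy=3,interpolation=cv2.INTER_CUBIC);B=cv2.resize(B,None,fx=2.7,fy=2.7,interpolation=cv2.INTER_CUBIC)
W[:A.shape[0],:A.shape[1]]=A;W[:B.shape[0],365:365+B.shape[1]]=B;cv2.imwrite('pics/g4.png',W)
```

```text
done 960 max dF 11.681279469744549 t 32.975 [-0.001  0.003 -0.001]
34.7417 0.013530089750916874 tip exp [334.637 169.358] [410.568 241.544]
```

View pics/g4.png

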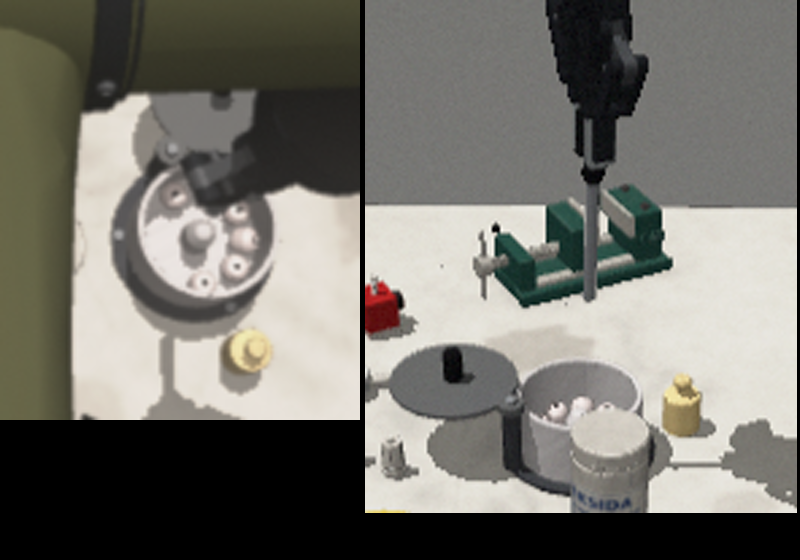

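Side view: the rod is tilted about 1.5° in the grip, with the tip ≈(590,300). The beads are rearranged, all in the pot, and the can, weight and cover are unchanged. Next I return the rod.

Run:
```python
from h import *
np.set_printoptions(precision=4,suppress=True)
o=tiltR(np.pi/6);P=GP+ax*.004+nrm*.04
movep(P+.12*Z,o)
move_linear(P,o,.15)
print('n',move_linear(GP+ax*.004,o,.05,contact_N=6),get_state()['tcp_pos']-GP)
print('a',move_linear(GP-ax*.003,o,.03,contact_N=4),(get_state()['tcp_pos']-GP)@ax,get_state()['contact_force'])
grip(.045)
q=np.array(get_state()['tcp_pos'])
move_linear(q+ax*.08,o,.15); movep([.38,-.33,.3],down(0))
print(get_state()['t'])
T=capture('top');S=capture('side')
for n,p in(('T',T),('S',S)): print([(t,[(round(b['centre'][1]*640,1),round(b['centre'][0]*480,1),round(b['conf'],2)) for b in boxes_of(t,p)][:2]) for t in['rod_grip','rod_tip','can','bottle','weight']])
a,b=T['frame'],S['frame']
W=np.zeros((480,800,3),np.uint8)
W[:400,:400]=cv2.resize(a[220:300,210:290],(400,400),interpolation=cv2.INTER_CUBIC)
W[:480,405:795]=cv2.resize(b[240:400,290:420],None,fx=3,fy=3,interpolation=cv2.INTER_CUBIC)
cv2.imwrite('pics/r5.png',W)
cv2.imwrite('pics/p5.png',cv2.resize(a[170:310,350:460],None,fx=4,fy=4,interpolation=cv2.INTER_CUBIC))
```

```text
n False [-0.0017 -0.0006  0.0038]
a True 0.000892524930407359 [-3.7631 -1.0991  4.0762]
40.8833
[('rod_grip', [(410.4, 199.3, 0.23)]), ('rod_tip', [(252.0, 265.1, 0.68)]), ('can', []), ('bottle', [(222.2, 275.9, 0.51)]), ('weight', [(421.7, 289.4, 0.72), (412.5, 204.0, 0.2)])]
[('rod_grip', [(362.5, 285.2, 0.79)]), ('rod_tip', [(359.7, 285.0, 0.93)]), ('can', [(338.9, 237.4, 0.66), (285.8, 200.5, 0.43)]), ('bottle', [(363.4, 364.9, 0.76)]), ('weight', [(369.5, 211.1, 0.76)])]
```

View pics/r5.png

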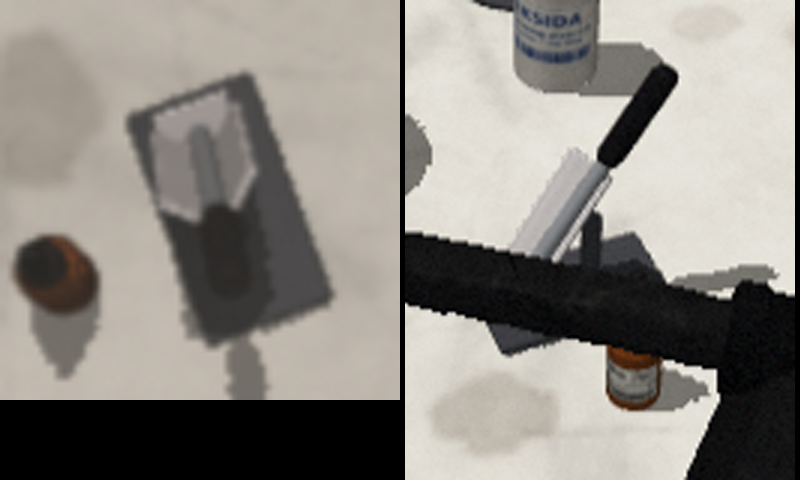

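View pics/p5.png

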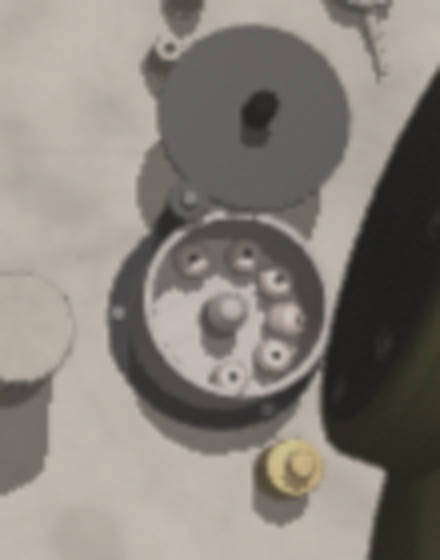

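The rod lies in the trough within ~2 px of its first picture. All six beads are in the pot, the cover is open, and the can, bottle and weight are unmoved. Handing in.

```bash
python3 -c "
from bench import *
job_done();print(get_state()['t'])"
```

```text
the job is handed in; nothing more can be done
the job is handed in; nothing more can be done
```

The pot is ready for loading, and I handed the job in at about 41 s of the 66 s allowed. The hand-in gives no verdict.

- **Cover:** I swung it round to its stop. It measured about 2.03 rad in the camera image, and it still looked fully open at the end.
- **Stirring:** I stirred about 2.7 turns anticlockwise at 29 mm radius. I felt for the floor first and ran the tip about 4 mm above it. The force on the tool changed by at most about 15 N.
- **Beads:** The last picture shows all six in the pot, in a clearly different arrangement. They look alike, so I couldn't measure each one's shift. I take it that all moved, since the rod pushed them ahead of it for over two turns.
- **Rod:** It tilted about 1.5° in the grip during stirring. It is back in its trough within about 2 pixels (2–3 mm) of its first picture.
- **Bystanders:** The can, bottle and weight show no movement in the pictures. In the last top view the network missed the can, but the side view and the picture show it in place.
- **Disagreement:** Two estimates of the pot's centre, from the rim and from the cone, differed by about 3 mm. I used a point between them, nearer the rim's.

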